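# Tip the spark plug out of the divided dish

## Task

Turn the divided dish on its tilting stand by its upright pegs until the half with the spark plug squarely faces the catch tray, keeping the dish level meanwhile. Then push the tip lever all the way toward the tray so that the plug slides out into the tray, and let the dish come back level with the black bar offcut still in it. Do not touch the plug or the offcut with the gripper, and leave the flat round tin, white lid and squeeze bottle where they are.

Things in the scene. Friction and masses are not known exactly. Their poses are not given: they have to be found in the camera images.
- axle (a point): Point on the stand's tilting axle, midway between its two grey posts, 130 mm above the bench. x is level, toward the catch tray (the way the dish tips); y runs along the axle toward the side with the tip lever; z up. Posts at y = +-118 mm, 8 mm thick, 149 mm high. The stand is fixed.
- cradle (a joint): Tilt of the cradle carrying the dish: 0 level (rest), 1.3 rad fully tipped toward the tray (end stop; rim then about 65 mm above the bench). Pushing the lever bar toward the tray tips it, with about 2 to 5 N. Weight, a weak spring and a damper bring it back level by itself in about 1 s when let go.
- lever_bar (a point): Middle of the black round lever bar (16 mm thick, 70 mm long, parallel to the axle; a thin arm meets its dish-side end). At rest 165 mm along the axle's y, 71 mm behind the axle (away from the tray), 84 mm above it; swings with the cradle at 110 mm radius about the axle; fully tipped it is 62 mm beyond and 91 mm above the axle.
- cradle_centre (a point): Point on the dish's turning axis, fixed to the cradle, 20 mm behind the axle; at rest 130 mm above the bench. x points toward the tray when level, z along the dish's turning axis; it tips with the cradle.
- dish (a joint): Angle of the dish about its own axis on the cradle, counter-clockwise from above positive. At 0 the divider points to the tray, peg a nearest it; at +1.57 or -1.57 the divider lies across, parallel to the axle, and one half faces the tray. It turns round and round with a friction of 0.2 N m and stays where it is left.
- dish_centre (a point): Centre of the floor of a shallow round grey dish, 196 mm over the rim, floor 140 mm across, wall flared, 11 mm high; floor 128 mm above the bench. An upright divider (4 mm thick, 184 mm long, 36 mm above the floor) along the dish's own x parts it in two equal halves. z up.
- peg_a (a point): Top of one of the two upright steel turning pegs at the ends of the divider, 84 mm from the dish's axis (on the dish's own +x side), 12 mm thick, the upper 40 mm free above the divider; top 208 mm above the bench at rest. Pushed sideways round the axis, it turns the dish (about 2.5 N).
- peg_b (a point): Top of the other of the two upright steel turning pegs at the ends of the divider, 84 mm from the dish's axis (on the dish's own -x side), 12 mm thick, the upper 40 mm free above the divider; top 208 mm above the bench at rest. Pushed sideways round the axis, it turns the dish (about 2.5 N).
- plug_mid (a point): Middle of a used spark plug, dark hexagon and white insulator: 71 mm long (own y axis), 24 mm wide, 21 mm high, about 60 g. It lies in either half of the dish.
- offcut_mid (a point): Middle of a black steel bar offcut, 22 x 60 x 14 mm, about 100 g. It lies in the other half of the dish.
- plug: The same spark plug; origin at its underside.
- offcut: The same offcut; origin at the centre of its underside.
- tray: Open dark steel catch tray on the bench before the stand, fixed: 170 mm (own x, the direction of tipping) by 220 mm (own y), 38 mm high, walls and floor 3 mm; origin under its centre.
- tin: Bystander: low round tin with a small red screw cap, 73 mm wide, 59 mm high; origin at its underside.
- lid: Bystander: white plastic jar lid, 60 mm wide, 16 mm high; origin at its underside.
- bottle: Bystander: small white squeeze bottle, 62 mm wide, 171 mm high; origin at its underside.

How it is judged:
By the outcome, as a careful person would: the job done as asked, in the order asked, and still so for the second after the job is handed in, with the robot touching nothing.
It also fails if it takes over 51 s, if anything falls off the work surface, if the arm or the gripper's body presses on something with over 40 N, if the wrist force passes 120 N, or if a joint passes its speed limit or range.

## Robot

A 7-joint arm with a two-finger parallel gripper is mounted at the origin on a cart in front of the work surface, level with it; the furniture and walls round the work are solid. World frame = base frame: x ahead of the robot, y to its left, z up, the work surface at z = 0. Lengths are in m, angles in degrees, forces in N, time in s.
With the tool pointing down it reaches from about 0.425 to 0.875 m from the base axis. Payload 4.7 kg.
Tool frame: the origin (TCP) lies between the finger pads; the fingertips stand 22 mm ahead of it and the grasp point (between the pads) lies 3 mm ahead of it (env.tip_reach is the distance from the TCP to the fingertips, in m); z points along the fingers, y is the line along which they close (so a half turn about z gives the same grasp; the last joint's range is limited). The gripper opens to 87 mm and grips with 3 to 60 N. Pads are 19 mm wide; open, the fingers measure 117 mm over their backs; the gripper's body (75 mm by 190 mm) begins 51 mm behind the grasp point.
Start: joints at [75.751, 18.392, -4.016, 83.108, 1.295, 78.541, -3.26], TCP at [0.169, -0.628, 0.245] pointing down, gripper open.
Joint ranges: [-163.93, 163.93], [-17.29, 119.83], [-79.2, 71.16], [3.27, 140.29], [-89.18, 269.18], [5.43, 117.66], [-154.24, 154.24]. Speed limits (degrees/s): [147.25, 147.25, 180, 180, 180, 180, 180].

## Interface

Orientations are given as [roll, pitch, yaw] about the fixed x, y, z axes, in that order (R = Rz(yaw) Ry(pitch) Rx(roll)).
In Python, from cell import env gives the robot as it stands.
- The arm moves only by the shell command python3 -m creep 'ROWS' [FORCE]. ROWS is JSON, one flat list of numbers, 7 for each row, row after row: the finger opening in mm, from 0 to 87, then the shift along the tool's x, y, z in units of 30 mm (1.0 is 30 mm), then the turn, a rotation vector about the tool's x, y, z in units of 6 degrees (1.0 is 6 degrees). A call has 1 to 12 rows; each row is the pose to reach, as a shift and turn from the pose commanded when the call began, along the tool's axes at that moment; what a row does not reach only later rows make up. A row lasts 1/10 s, in which the tool goes at most 50 mm and 8.59 degrees, less where a joint would pass 70% of its speed; a pose out of reach is approached as far as the arm can. A call with a gripper value outside its range is refused whole. The fingers move at their own pace and stop on an object; FORCE is the grip in N (left out, the last holds). Time passes only in rows, so rows that repeat a pose let the fingers close. It gives the time, the measured TCP pose, the force, the opening and the grip force at its end, in the units of the state.
- env.get_obs(): the state, without advancing time (a new reading comes with each control period).
- env.read_camera(name): name is "scene" or "top"; returns a dict with "color" (420x560x3 uint8, red, green, blue), "depth" (420x560 float32, m along the optical axis (not along the pixel's ray), 0 where there is no reading), "fovy" (degrees; the focal length in pixels is half the picture's height over the tangent of half this angle, whatever the lens; pixels are square), "cx", "cy" (the principal point, pixels), "D" ([k1, k2, p1, p2, k3] as OpenCV has them; the pictures are not rectified), "R" (3x3) and "t" (3): a world point X has camera coordinates R X + t. Camera axes: x right, y down, z forward; pixel columns grow to the right and rows downward; lengths in m; the calibration is good to about 2 mm. A picture is of the moment at which its call begins.
- env.sign_off(): hands the job in; it is judged then, once.
The state is a dict: "time_s": time; "qpos": joint angles; "joint_velocities": joint speeds; "effort": joint torques, N m; "tool_pos": TCP position; "tool_rot": TCP orientation; "force": force on the tool from outside, world axes, zero at the start; "wrist_torque": the same for the moment, N m; "grip_width": finger opening in m; "grasp_force": force on a finger pad.
Only numpy, scipy, OpenCV 4.12 (cv2) and the standard library are available. Lean on these libraries where they do the work, as an engineer would, in place of code of your own. Each camera call takes 0.05 s, during which the arm holds its last target. There are 200 camera calls.

## Working session

There is one attempt and no reset: what is moved stays moved. The work goes in short steps, Python scripts to look and compute and a shell command to move; the robot and the scene stay as the last step left them, time stands still between calls to the robot, and variables do not carry over. Pictures are saved under pics/ and viewed, at most 10 in all, crops included, and the job is handed in when it is done.

```bash
mkdir -p pics; ls; python3 - <<'E'
from cell import env
import cv2,numpy as np
o=env.get_obs();print({k:np.round(v,3).tolist() for k,v in o.items()},env.tip_reach)
for n in("scene","top"):
    c=env.read_camera(n);cv2.imwrite(f"pics/{n}0.png",c["color"][:,:,::-1])
    np.savez(f"{n}0.npz",**c);print(n,c["fovy"],c["cx"],c["cy"],c["D"],(-c["R"].T@c["t"]).round(3),c["R"].round(3).tolist())
E
```

```text
pics
{'time_s': 0.0, 'qpos': [75.752, 18.439, -4.014, 83.174, 1.296, 78.542, -3.261], 'joint_velocities': [0.023, -0.087, 0.008, -0.031, -0.013, -0.025, 0.0], 'effort': [-0.0, -49.129, -0.404, -31.253, -0.064, 0.044, 0.0], 'tool_pos': [0.169, -0.627, 0.243], 'tool_rot': [-179.89, 0.007, 15.057], 'force': [0.103, -0.456, 0.18], 'wrist_torque': [-0.013, 0.007, 0.007], 'grasp_force': 0.0, 'grip_width': 0.087} 0.022
scene 55.80994105695602 281.58862639081826 212.36286807749175 [-0.10937853  0.          0.          0.          0.        ] [0.032 0.248 0.867] [[-0.636, -0.771, 0.015], [-0.594, 0.477, -0.648], [0.492, -0.421, -0.762]]
top 45.90666476361221 277.3960239000927 208.77878122452194 [0.02365269 0.         0.         0.         0.        ] [ 0.228 -0.142  1.324] [[-0.002, -1.0, -0.005], [-0.971, 0.003, -0.237], [0.237, 0.004, -0.971]]
```

View pics/scene0.png

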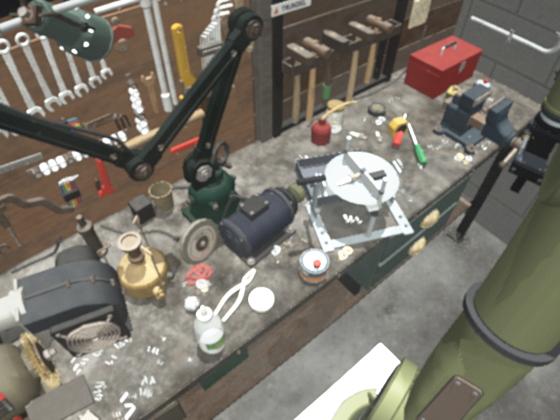

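View pics/top0.png

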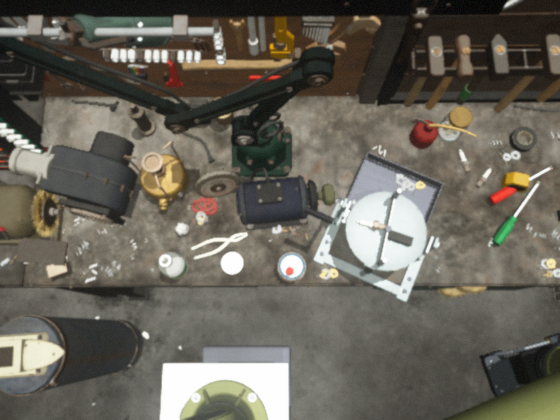

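The scene view shows the dish near (360,180). In the top view it is near (386,230), with the tray behind it near (395,185), the tin at (291,266), the lid at (232,263) and the bottle at (172,265). I'll enlarge both views.

```bash
python3 - <<'E'
import cv2
a=cv2.imread("pics/top0.png")[140:310,270:460];b=cv2.imread("pics/scene0.png")[130:260,270:430]
cv2.imwrite("pics/c1.png",cv2.resize(a,None,fx=3.5,fy=3.5,interpolation=3));cv2.imwrite("pics/c2.png",cv2.resize(b,None,fx=4.5,fy=4.5,interpolation=3))
E
```

```text
(no output)
```

View pics/c1.png

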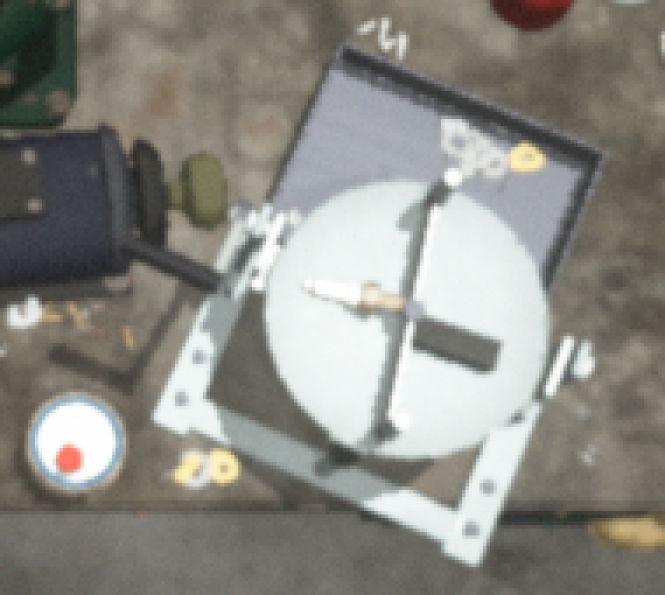

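View pics/c2.png

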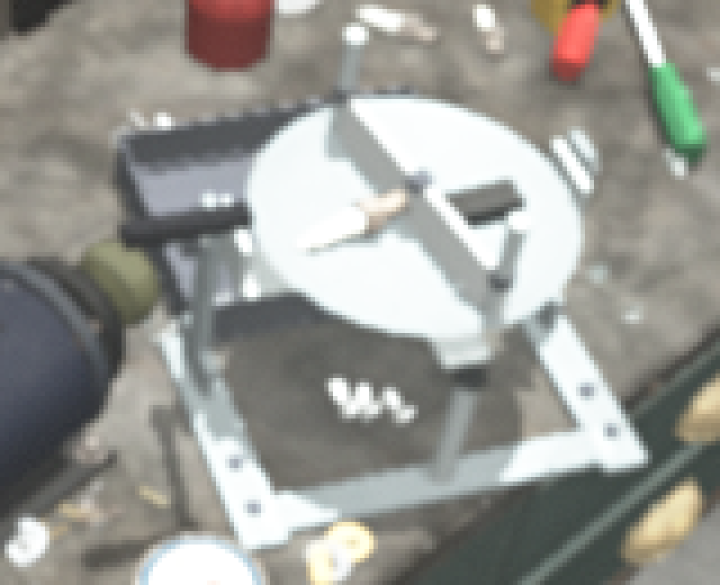

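In the top view the peg tops are at about (399,190) and (384,260), and the lever bar runs from (307,210) to (334,221). The plug is on the lever side and the offcut on the other, so the dish must turn clockwise by about 100°. Next I'll cast rays.

```bash
cat > h.py <<'E'
import cv2,numpy as np
def ray(c,uv):
    f=210/np.tan(np.radians(float(c["fovy"]))/2);K=np.array([[f,0,float(c["cx"])],[0,f,float(c["cy"])],[0,0,1]])
    p=cv2.undistortPoints(np.array(uv,float).reshape(-1,1,2),K,c["D"]).reshape(-1,2)
    return -c["R"].T@c["t"],np.c_[p,np.ones(len(p))]@c["R"]
def onz(c,uv,z):
    o,d=ray(c,uv);return o+d*((z-o[2])/d[:,2])[:,None]
def tri(c1,u1,c2,u2):
    o1,d1=ray(c1,u1);o2,d2=ray(c2,u2);r=[]
    for a,b in zip(d1,d2):
        s=np.linalg.lstsq(np.c_[a,-b],o2-o1,rcond=None)[0];p,q=o1+a*s[0],o2+b*s[1];r.append([*((p+q)/2),np.linalg.norm(p-q)])
    return np.array(r)
C1=lambda p:[((x+.5)/3.5+269.5,(y+.5)/3.5+139.5) for x,y in p]
C2=lambda p:[((x+.5)/4.5+269.5,(y+.5)/4.5+129.5) for x,y in p]
E
python3 - <<'E'
from h import *
np.set_printoptions(precision=4,suppress=True)
t=dict(np.load("top0.npz"));s=dict(np.load("scene0.npz"))
a1=[(453,177),(400,420)];a2=[(354,33),(517,218)];b1=[(127,243),(222,284)];b2=[(125,233),(243,219)]
P=onz(t,C1(a1),.208);print("pegs top@.208",P,np.linalg.norm(P[0]-P[1]));Q=onz(s,C2(a2),.208);print("scene",Q);print("tri",tri(t,C1(a1),s,C2(a2)))
B=onz(t,C1(b1),.214);print("bar",B,onz(s,C2(b2),.214),np.linalg.norm(B[0]-B[1]));print("tri",tri(t,C1(b1),s,C2(b2)))
g=t["color"];m=(g.min(2)>150).astype(np.uint8);m[:,:330]=0;m[:150]=0;m[300:]=0
m=cv2.morphologyEx(m,cv2.MORPH_OPEN,np.ones((9,9)));m=cv2.morphologyEx(m,cv2.MORPH_CLOSE,np.ones((25,25)))
c=max(cv2.findContours(m,0,1)[0],key=cv2.contourArea);h=onz(t,cv2.convexHull(c).reshape(-1,2),.139)
print("rim",cv2.minEnclosingCircle(h[:,:2].astype(np.float32)),cv2.boundingRect(c))
# tray far corners (top z .038) and stand base corners (z~0)
T=onz(t,C1([(343,47),(602,155)]),.038);d=T[1]-T[0];print("tray",T,np.degrees(np.arctan2(d[1],d[0])),np.linalg.norm(d))
print("tin,lid,bottle",onz(t,[(291,266)],.059),onz(t,[(232,263)],.016),onz(t,[(172,265)],.1))
# height map near the stand
f=210/np.tan(np.radians(float(t["fovy"]))/2)
for u,v in [(250,190),(270,200),(318,190),(330,193),(262,130),(318,65),(425,130),(200,105)]:
    D=t["depth"][v,u];o,r=ray(t,[(u,v)]);print(u,v,(o+r[0]*D))
E
```

```text
pegs top@.208 [[ 0.5446 -0.4215  0.208 ]
 [ 0.3822 -0.3776  0.208 ]] 0.1682577726152137
scene [[ 0.5489 -0.42    0.208 ]
 [ 0.3867 -0.3771  0.208 ]]
tri [[ 0.5463 -0.4201  0.2088  0.0044]
 [ 0.3838 -0.3762  0.21    0.0043]]
bar [[ 0.4986 -0.2035  0.214 ]
 [ 0.4708 -0.2651  0.214 ]] [[ 0.5038 -0.2022  0.214 ]
 [ 0.4732 -0.257   0.214 ]] 0.06761601242320969
tri [[ 0.5001 -0.2019  0.2161  0.0048]
 [ 0.4751 -0.2641  0.2068  0.0064]]
rim ((0.4670346975326538, -0.3981684744358063), 0.17141447961330414) (343, 164, 89, 135)
tray [[ 0.6988 -0.3845  0.038 ]
 [ 0.6099 -0.5791  0.038 ]] -114.55356955490787 0.21389343224072002
tin,lid,bottle [[ 0.3869 -0.1715  0.059 ]] [[ 0.4007 -0.0166  0.016 ]] [[0.3852 0.1235 0.1   ]]
250 190 [ 0.5699 -0.0687  0.1256]
270 200 [ 0.5384 -0.1194  0.1461]
318 190 [ 0.6063 -0.2499 -0.0044]
330 193 [ 0.5691 -0.2722  0.0979]
262 130 [ 0.6895 -0.1017  0.2245]
318 65 [ 0.6755 -0.2102  0.5444]
425 130 [ 0.7489 -0.5332  0.0775]
200 105 [0.7288 0.0384 0.2776]
```

Everything agrees with the given sizes: the pegs are 168 mm apart at z 0.209, the bar is 68 mm long at z about 0.212, and the tray is 214 mm wide.
- **Dish centre:** about (0.464, -0.399).
- **Tipping direction:** yaw about -24.5°.
- **Dish angle:** about +9°, so the turn needed is about -99°.

I'll push the tray-side peg, because it moves sideways and then away from the tray, which keeps the cradle on its level stop. First I go above it with the fingers set along the direction it will move.

```bash
python3 -m creep '[40,0,0,-1.6,0,0,0, 40,1.4,-0.3,-1.6,0,0,-1.4, 40,2.8,-0.7,-1.6,0,0,-2.8, 40,4.2,-1,-1.6,0,0,-4.2, 40,5.6,-1.4,-1.6,0,0,-5.6, 40,7,-1.7,-1.6,0,0,-7, 40,8.4,-2,-1.6,0,0,-8.4, 40,9.8,-2.4,-1.6,0,0,-9.8, 40,11.2,-2.7,-1.6,0,0,-11.2, 40,12.6,-3,-1.6,0,0,-12.6, 40,13.9,-3.4,-1.6,0,0,-14, 40,13.9,-3.4,-1.6,0,0,-15]'; python3 -m creep '[40,0,0,0,0,0,-1.4, 40,0,0,0,0,0,-2.8, 40,0,0,0,0,0,-4.2, 40,0,0,0,0,0,-5.6, 40,0,0,0,0,0,-7, 40,0,0,0,0,0,-8.4, 40,0,0,0,0,0,-10, 40,0,0,0,0,0,-10, 40,0,0,0,0,0,-10]'; python3 -c "
from cell import env;o=env.get_obs();print(o['qpos'],o['tool_pos'],o['tool_rot'])"
```

```text
time_s: 1.3
tool_pos: [0.5511, -0.4135, 0.2914]
tool_rot: [179.8, -0.3, 106.0]
force: [0.1, 1.0, 0.3]
grip_width: 0.0403
grasp_force: 0.0
time_s: 2.2
tool_pos: [0.5448, -0.4208, 0.292]
tool_rot: [180.0, -0.0, 164.9]
force: [0.8, 0.3, -0.1]
grip_width: 0.04
grasp_force: 0.0
[ 60.16829623  26.22491085 -36.25207418  71.5359907   15.15251454
  86.9561358  100.88838129] [ 0.54483976 -0.42084824  0.29203428] [ 1.79973770e+02 -4.17917402e-02  1.64893620e+02]
```

Positioned over the peg at yaw 165°. Now I go down around it and narrow the fingers to a loose cage.

```bash
python3 -m creep '[40,0,0,0.8,0,0,0, 40,0,0,1.6,0,0,0, 40,0,0,2.3,0,0,0, 40,0,0,2.85,0,0,0, 40,0,0,2.85,0,0,0, 16,0,0,2.85,0,0,0, 16,0,0,2.85,0,0,0, 16,0,0,2.85,0,0,0, 16,0,0,2.85,0,0,0, 16,0,0,2.85,0,0,0]' 5; python3 - <<'E'
from cell import env
from h import *
im=[]
for n,(r,c) in {"scene":(80,240),"top":(110,290)}.items():
    k=env.read_camera(n);a=k["color"][r:r+170,c:c+170,::-1];im.append(cv2.resize(a,(400,400),interpolation=3))
cv2.imwrite("pics/s1.png",np.hstack(im))
# arc: poses in the tool frame at start, R=84mm; turn a about tool z (+ = clockwise)
from scipy.spatial.transform import Rotation as Ro
o=env.get_obs();p=np.array(o["tool_pos"]);T=Ro.from_euler("xyz",o["tool_rot"],degrees=True)
C=np.array([.464,-.399]);v=p[:2]-C;print("r",np.hypot(*v),"ang",np.degrees(np.arctan2(v[1],v[0])))
for a in range(8,105,8):
    e=np.radians(-a);w=np.array([[np.cos(e),-np.sin(e)],[np.sin(e),np.cos(e)]])@(v/np.hypot(*v)*.084)+C
    print(a,(T.inv().apply([w[0]-p[0],w[1]-p[1],0])/.03).round(2),round(a/6,2))
E
```

```text
time_s: 3.2
tool_pos: [0.5452, -0.421, 0.2076]
tool_rot: [-180.0, 0.0, 165.1]
force: [-0.3, -0.9, -0.3]
grip_width: 0.0172
grasp_force: 0.0
r 0.08398602705487695 ang -15.137236643131505
8 [ 0.03 -0.39  0.  ] 1.33
16 [ 0.11 -0.77  0.  ] 2.67
24 [ 0.25 -1.14  0.  ] 4.0
32 [ 0.43 -1.48  0.  ] 5.33
40 [ 0.66 -1.8   0.  ] 6.67
48 [ 0.93 -2.08  0.  ] 8.0
56 [ 1.24 -2.32  0.  ] 9.33
64 [ 1.58 -2.51  0.  ] 10.67
72 [ 1.94 -2.66  0.  ] 12.0
80 [ 2.32 -2.75  0.  ] 13.33
88 [ 2.71 -2.79  0.  ] 14.67
96 [ 3.1  -2.77 -0.  ] 16.0
104 [ 3.49 -2.71 -0.  ] 17.33
```

View pics/s1.png

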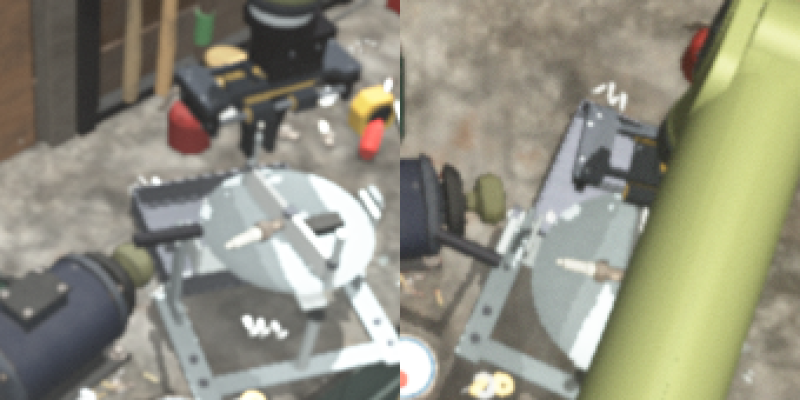

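The peg (scene crop, about (258,140)) sits between the fingers and the dish is level. Now I turn it along the arc: first 48°, then the rest.

```bash
python3 -m creep '[16,0.01,-0.2,0,0,0,0.67, 16,0.03,-0.39,0,0,0,1.33, 16,0.06,-0.58,0,0,0,2, 16,0.11,-0.77,0,0,0,2.67, 16,0.17,-0.96,0,0,0,3.33, 16,0.25,-1.14,0,0,0,4, 16,0.33,-1.31,0,0,0,4.67, 16,0.43,-1.48,0,0,0,5.33, 16,0.54,-1.64,0,0,0,6, 16,0.66,-1.8,0,0,0,6.67, 16,0.79,-1.94,0,0,0,7.33, 16,0.93,-2.08,0,0,0,8]'; python3 - <<'E'
from cell import env
from h import *
k=env.read_camera("scene");a=k["color"][80:250,240:460,::-1];cv2.imwrite("pics/s2.png",cv2.resize(a,None,fx=3.2,fy=3.2,interpolation=3))
o=env.get_obs();p=np.array(o["tool_pos"]);v=p[:2]-[.464,-.399];print(p,np.hypot(*v),np.degrees(np.arctan2(v[1],v[0])),o["tool_rot"],o["force"])
E
```

```text
time_s: 4.5
tool_pos: [0.503, -0.4722, 0.2071]
tool_rot: [179.9, -0.1, 117.0]
force: [2.3, 2.6, -0.5]
grip_width: 0.016
grasp_force: 1.2
[ 0.50183398 -0.47332903  0.2071062 ] 0.08340392482948002 -63.02359415397592 [ 1.79950817e+02 -6.49738536e-02  1.16765764e+02] [1.27210309 1.57905833 0.6921956 ]
```

View pics/s2.png

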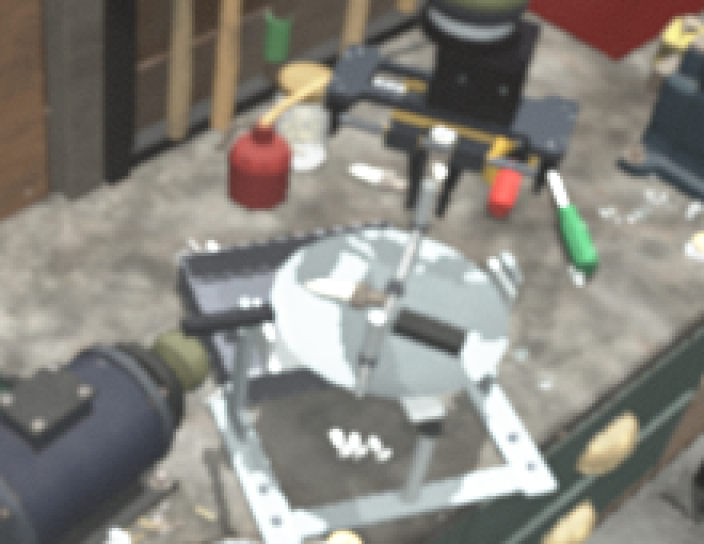

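The dish turned 48° and stayed level; the plug, at about (345,290), is still in its half. Now the remaining 53°, which includes about 1.7° for the cage play.

```bash
python3 -m creep '[16,0.01,-0.24,0,0,0,0.83, 16,0.04,-0.49,0,0,0,1.67, 16,0.1,-0.72,0,0,0,2.5, 16,0.17,-0.96,0,0,0,3.33, 16,0.26,-1.18,0,0,0,4.17, 16,0.38,-1.4,0,0,0,5, 16,0.51,-1.61,0,0,0,5.83, 16,0.66,-1.8,0,0,0,6.67, 16,0.82,-1.98,0,0,0,7.5, 16,1,-2.14,0,0,0,8.33, 16,1.11,-2.24,0,0,0,8.83, 16,1.11,-2.24,0,0,0,8.83]'; python3 - <<'E'
from cell import env
from h import *
im=[]
for n,(r,c) in {"scene":(80,260),"top":(140,300)}.items():
    k=env.read_camera(n);np.savez(n+"3.npz",**k);a=k["color"][r:r+160,c:c+160,::-1];im.append(cv2.resize(a,(400,400),interpolation=3))
cv2.imwrite("pics/s3.png",np.hstack(im))
o=env.get_obs();p=np.array(o["tool_pos"]);v=p[:2]-[.464,-.399];print(p,np.hypot(*v),np.degrees(np.arctan2(v[1],v[0])),o["qpos"],o["force"])
E
```

```text
time_s: 5.75
tool_pos: [0.4273, -0.4747, 0.2074]
tool_rot: [179.9, 0.0, 64.1]
force: [0.2, 1.3, 0.5]
grip_width: 0.0159
grasp_force: 0.3
[ 0.42715367 -0.47501569  0.20728378] 0.084475070768682 -115.86039934682478 [ 59.67526214  19.05434129 -17.60351918  87.30111895   5.90497247
  74.52813488  15.60027795] [ 0.39805363 -0.03113392  1.03699976]
```

View pics/s3.png

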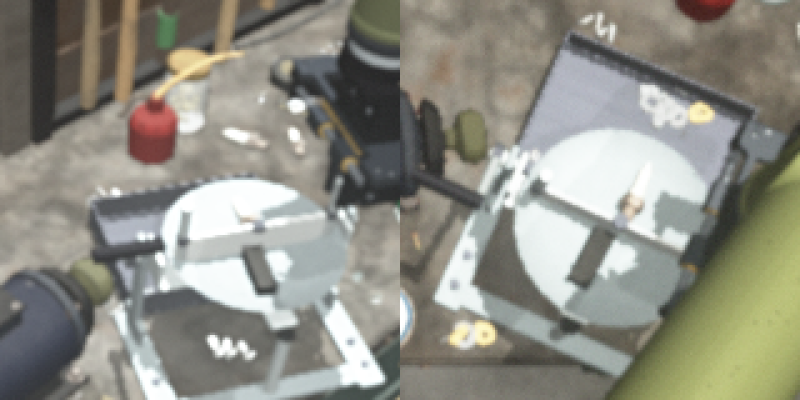

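The plug (top crop, about (635,195)) is now on the tray side and the offcut on the robot side. I'll check the divider angle from the free peg at (535,187) and then withdraw upwards.

```bash
python3 - <<'E'
from h import *
t=dict(np.load("top3.npz"));s=dict(np.load("scene3.npz"))
a=[((135+.5)/2.5-.5+300,187.5/2.5-.5+140)];b=[(184.5/2.5-.5+260,215.5/2.5-.5+80)]
for P in (onz(t,a,.208)[0],tri(t,a,s,b)[0]):
    v=P[:2]-[.464,-.399];print(P,np.hypot(*v),np.degrees(np.arctan2(v[1],v[0])),"want 65.5")
E
python3 -m creep '[16,0,0,0,0,0,0, 30,0,0,0,0,0,0, 30,0,0,0,0,0,0, 30,0,0,-0.8,0,0,0, 30,0,0,-1.8,0,0,0, 30,0,0,-2.6,0,0,0, 30,0,0,-2.6,0,0,0]'
python3 -c "
from cell import env;import numpy as np
from h import *
for n in('scene','top'): k=env.read_camera(n);np.savez(n+'4.npz',**k);cv2.imwrite(f'pics/{n}4.png',k['color'][:,:,::-1])
a=[cv2.resize(cv2.imread(f'pics/{n}4.png')[r:r+130,c:c+130],(400,400),interpolation=3) for n,r,c in(('scene',100,280),('top',165,315))]
cv2.imwrite('pics/s4.png',np.hstack(a))"
```

```text
[ 0.48682299 -0.31371028  0.208     ] 0.08829056705333277 75.01900786974353 want 65.5
[ 0.4899087  -0.31145242  0.20895439  0.00780038] 0.09130081463065955 73.51448412317491 want 65.5
time_s: 6.55
tool_pos: [0.4282, -0.4762, 0.2893]
tool_rot: [179.6, 0.2, 64.1]
force: [0.1, -0.8, 0.2]
grip_width: 0.0299
grasp_force: 0.0
```

View pics/s4.png

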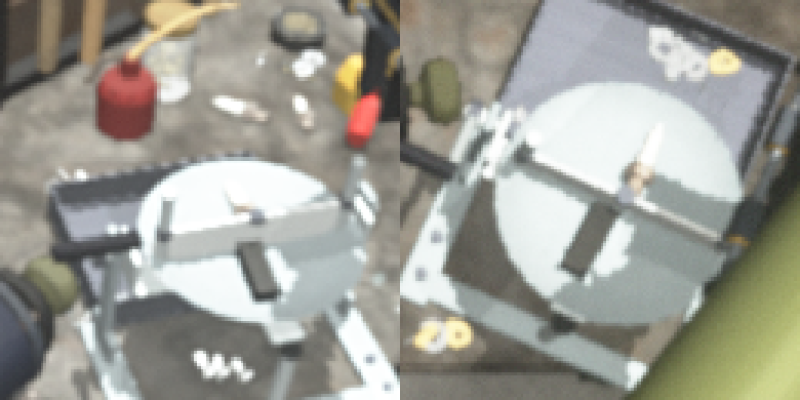

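Both pegs are visible in the scene crop, with tops at about (167,203) and (357,157). The divider's bright top edge runs from (535,163) to (720,240) in the top crop. I'll take the angle from both.

```bash
python3 - <<'E'
from h import *
t=dict(np.load("top4.npz"));s=dict(np.load("scene4.npz"));k=400/130
S=lambda p,c,r:[((x+.5)/k-.5+c,(y+.5)/k-.5+r) for x,y in p]
def rep(n,P):
    d=P[0]-P[1];print(n,P[:,:2].round(4).tolist(),np.linalg.norm(d).round(4),"mid",P.mean(0)[:2].round(4),"ang",np.degrees(np.arctan2(d[1],d[0])).round(1))
rep("pegs scene",onz(s,S([(167,203),(357,157)],280,100),.208))
rep("divider top",onz(t,S([(535-400,163),(720-400,240)],315,165),.164))
# bar direction and stand/tray edges, same pictures
rep("bar",onz(t,S([(402-400,148),(460-400,176)],315,165),.214))
rep("tray far edge",onz(t,[((602+.5)/3.5+269.5,(155+.5)/3.5+139.5),((343+.5)/3.5+269.5,(47+.5)/3.5+139.5)],.038)[::-1])
rep("base front",onz(t,[((158+.5)/3.5+269.5,(425+.5)/3.5+139.5),((478+.5)/3.5+269.5,(562+.5)/3.5+139.5)],.003))
# divider's bright ridge, sub-pixel line fit
g=cv2.cvtColor(t["color"],cv2.COLOR_RGB2GRAY);q=[]
p0,p1=map(np.array,S([(545-400,166),(715-400,238)],315,165))
for x in range(int(p0[0]),int(p1[0])):
    y=p0[1]+(x-p0[0])*(p1[1]-p0[1])/(p1[0]-p0[0]);r=np.arange(int(y)-4,int(y)+5);w=g[r,x].astype(float)
    q.append((x,r[np.argmax(np.gradient(w)*-1)]))
l=cv2.fitLine(np.array(q,np.float32),cv2.DIST_HUBER,0,.01,.01).ravel();
rep("ridge",onz(t,[(l[2]-30*l[0],l[3]-30*l[1]),(l[2]+30*l[0],l[3]+30*l[1])],.164))
E
```

```text
pegs scene [[0.4933, -0.3118], [0.4346, -0.4775]] 0.1757 mid [ 0.4639 -0.3946] ang 70.5
divider top [[0.4893, -0.3317], [0.4283, -0.4708]] 0.1518 mid [ 0.4588 -0.4012] ang 66.3
bar [[0.4898, -0.2249], [0.4683, -0.2675]] 0.0478 mid [ 0.4791 -0.2462] ang 63.2
tray far edge [[0.6988, -0.3845], [0.6099, -0.5791]] 0.2139 mid [ 0.6543 -0.4818] ang 65.4
base front [[0.407, -0.2364], [0.3039, -0.4731]] 0.2582 mid [ 0.3554 -0.3548] ang 66.5
ridge [[0.4882, -0.3376], [0.4298, -0.4647]] 0.1398 mid [ 0.459  -0.4012] ang 65.3
```

The divider lies at about 65.8° against 65.4–66.5° for the tray edge and stand base, so it is squarely across to within the measuring error. Next I go behind the lever bar with the fingers closed and the hand leaned back 18°, to stay well clear of the lamp joint.

```bash
python3 -m creep '[10,1.15,-0.5,-0.3,0,0,0, 0,2.3,-1,-0.3,-0.5,0,0, 0,3.5,-1.5,-0.3,-1,0,0, 0,4.6,-2,-0.3,-1.5,0,0, 0,5.8,-2.5,-0.3,-2,0,0, 0,7,-3,-0.3,-2.5,0,0, 0,8.1,-3.55,-0.3,-3,0,0, 0,8.1,-3.55,0.5,-3,0,0, 0,8.1,-3.55,1.3,-3,0,0, 0,8.1,-3.55,2.1,-3,0,0, 0,8.1,-3.55,2.8,-3,0,0, 0,8.1,-3.55,2.8,-3,0,0]' 10; python3 - <<'E'
from cell import env
from h import *
im=[]
for n,(r,c) in {"scene":(60,230),"top":(90,260)}.items():
    k=env.read_camera(n);a=k["color"][r:r+200,c:c+200,::-1];im.append(cv2.resize(a,(400,400),interpolation=3))
cv2.imwrite("pics/s5.png",np.hstack(im))
from scipy.spatial.transform import Rotation as Ro
o=env.get_obs();p=np.array(o["tool_pos"]);T=Ro.from_euler("xyz",o["tool_rot"],degrees=True);print(p,o["tool_rot"],o["force"],o["qpos"],o["time_s"])
ex=np.array([.910,-.4147,0]);ey=np.array([.4147,.910,0]);A=np.array([.4822,-.4073,.13]);print("axle frame",(p-A)@ex,(p-A)@ey)
for x in (-.095,-.06,-.03,0,.02,.036,.041,.045):
    w=A+ex*x+ey*.16;w[2]=.203;print(x,(T.inv().apply(w-p)/.03).round(2))
E
```

```text
time_s: 7.85
tool_pos: [0.4343, -0.2084, 0.1962]
tool_rot: [162.5, -0.0, 64.1]
force: [-0.9, -0.3, -0.3]
grip_width: 0.0005
grasp_force: 0.0
[ 0.43685957 -0.20962778  0.20031736] [ 1.62100569e+02 -1.62885915e-02  6.40702529e+01] [-0.49794584  0.2322891  -0.01504853] [ 53.72027281 -13.44507542 -27.92014728 122.04162838  -7.7648289
  52.13739161   3.34918217] 7.95
axle frame -0.12323446433169165 0.161079039555804
-0.095 [-0.01  0.92  0.2 ]
-0.06 [0.02 2.03 0.56]
-0.03 [0.04 2.98 0.87]
0 [0.07 3.94 1.18]
0.02 [0.08 4.57 1.38]
0.036 [0.1  5.08 1.55]
0.041 [0.1  5.24 1.6 ]
0.045 [0.1  5.36 1.64]
```

View pics/s5.png

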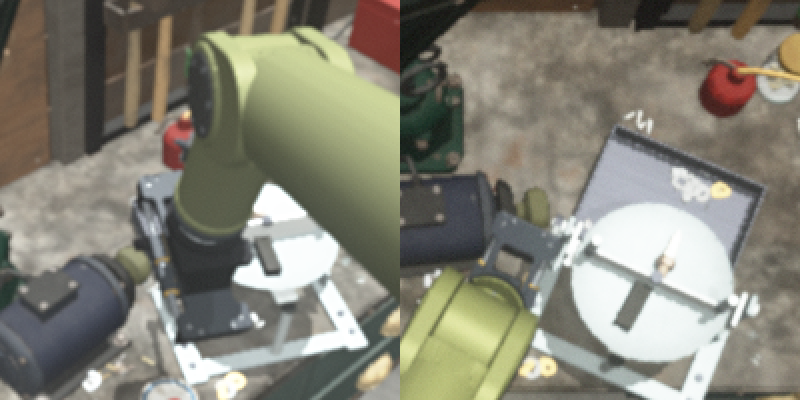

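The hand is behind the lever at axle-frame x = -123 mm, y = 161 mm. The dish is level and undisturbed, with the plug at about (672,245) in the top crop. Now I push toward the tray.

```bash
python3 -m creep '[0,0,0.5,0.1,0,0,0, 0,0,0.9,0.2,0,0,0, 0,0,1.3,0.33,0,0,0, 0,0,1.7,0.45,0,0,0, 0,0,2.1,0.58,0,0,0, 0,0,2.5,0.71,0,0,0, 0,0,2.9,0.84,0,0,0, 0,0.1,3.3,0.97,0,0,0, 0,0.1,3.7,1.1,0,0,0, 0,0.1,4.1,1.23,0,0,0, 0,0.1,4.5,1.36,0,0,0, 0,0.1,4.9,1.5,0,0,0]'; python3 -m creep '[0,0,0.12,0.04,0,0,0, 0,0,0.2,0.07,0,0,0]';  python3 - <<'E'
from cell import env
from h import *
o=env.get_obs();p=np.array(o["tool_pos"])
ex=np.array([.910,-.4147,0]);ey=np.array([.4147,.910,0]);A=np.array([.4822,-.4073,.13]);print("axle frame",(p-A)@ex,(p-A)@ey,p[2],np.array(o["force"])@ex,o["force"])
E
```

```text
time_s: 9.15
tool_pos: [0.576, -0.2742, 0.2024]
tool_rot: [162.3, 0.0, 64.1]
force: [-5.2, 1.2, -4.5]
grip_width: 0.0005
grasp_force: 2.9
time_s: 9.35
tool_pos: [0.5823, -0.2772, 0.2027]
tool_rot: [162.1, -0.0, 64.1]
force: [-4.3, 1.5, -3.1]
grip_width: 0.0005
grasp_force: 2.2
axle frame 0.03710518925537815 0.15990700557777635 0.2027350310469846 -4.564235128599714 [-4.33461971  1.49440847 -3.08484133]
```

```bash
python3 -m creep '[0,0,0.1,0.03,0,0,0, 0,0,0.17,0.05,0,0,0, 0,0,0.17,0.05,0,0,0]'; python3 -m creep '[0,0,0.07,0.02,0,0,0, 0,0,0.13,0.04,0,0,0, 0,0,0.13,0.04,0,0,0]'; python3 -c "
from cell import env;from h import *
im=[]
for n,(r,c) in {'scene':(40,200),'top':(90,270)}.items():
    k=env.read_camera(n);np.savez(n+'6.npz',**k);a=k['color'][r:r+200,c:c+200,::-1];im.append(cv2.resize(a,(400,400),interpolation=3))
cv2.imwrite('pics/s6.png',np.hstack(im))"
```

```text
time_s: 9.65
tool_pos: [0.5875, -0.2795, 0.2038]
tool_rot: [162.0, 0.0, 64.1]
force: [-2.8, 1.0, -2.8]
grip_width: 0.0001
grasp_force: 2.1
time_s: 9.95
tool_pos: [0.5913, -0.2812, 0.2037]
tool_rot: [162.0, 0.0, 64.1]
force: [-3.9, 1.8, -4.0]
grip_width: 0.0006
grasp_force: 2.3
```

View pics/s6.png

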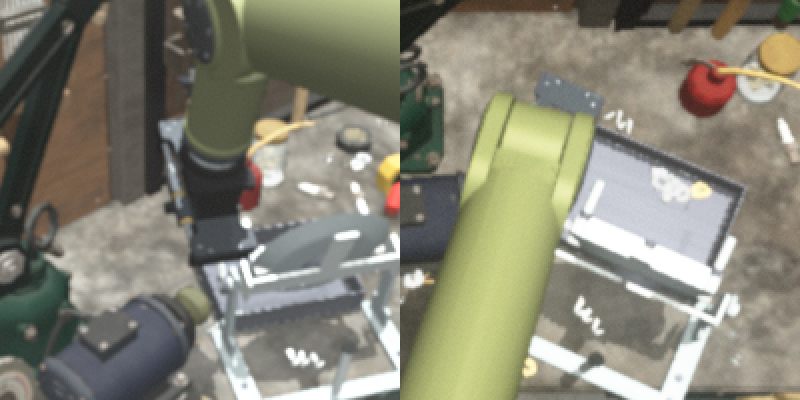

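That was my tenth picture. It shows the dish tipped steeply, with its edge above the tray, and the hand clear of the lamp. From here I use numbers only, so I'll press on in small steps until the force shows the end stop.

```bash
for i in 1; do python3 -m creep '[0,0,0.07,0.02,0,0,0, 0,0,0.13,0.04,0,0,0, 0,0,0.13,0.04,0,0,0]' | head -4; python3 -m creep '[0,0,0.07,0.02,0,0,0, 0,0,0.13,0.04,0,0,0, 0,0,0.13,0.04,0,0,0]'| head -4; done
```

```text
time_s: 10.35
tool_pos: [0.5935, -0.2823, 0.2029]
tool_rot: [162.2, 0.0, 64.1]
force: [-7.8, 3.8, -1.3]
time_s: 10.65
tool_pos: [0.5951, -0.283, 0.2019]
tool_rot: [162.6, 0.1, 64.1]
force: [-16.6, 6.5, 0.7]
```

The force has risen to about 18 N with the motion stalling, so the end stop is reached. I'll hold to let the plug slide, then check the tray numerically by differencing against the first pictures.

```bash
python3 -m creep '[0,0,0,0,0,0,0, 0,0,0,0,0,0,0, 0,0,0,0,0,0,0, 0,0,0,0,0,0,0, 0,0,0,0,0,0,0, 0,0,0,0,0,0,0, 0,0,0,0,0,0,0, 0,0,0,0,0,0,0, 0,0,0,0,0,0,0, 0,0,0,0,0,0,0]'; cat > diff.py <<'E'
from cell import env
from h import *
b=dict(np.load("top0.npz"));k=env.read_camera("top")
ex=np.array([.910,-.4147]);ey=np.array([.4147,.910]);A=np.array([.4822,-.4073])
T=np.array([.6543,-.4818])-ex*.085;print("tray centre axle frame",(T-A)@ex,(T-A)@ey)
v,u=np.mgrid[100:260,280:460];W=onz(k,np.c_[u.ravel(),v.ravel()],.015)[:,:2]-T
ins=((abs(W@ex)<.08)&(abs(W@ey)<.105)).reshape(u.shape)
c=k["color"][100:260,280:460].astype(int);f=b["color"][100:260,280:460].astype(int)
for n,m in (("bright",c.min(2)>170),("tan",(c[...,0]-c[...,2]>25)),("diff",abs(c-f).sum(2)>120)):
    m=(m&ins).astype(np.uint8);N,_,S,ce=cv2.connectedComponentsWithStats(m)
    for i in range(1,N):
        if S[i,4]>=6:
            w=onz(k,[ce[i]+[280,100]],.015)[0,:2];print(n,S[i].tolist(),"px",(ce[i]+[280,100]).round(),"rel tray",((w-T)@ex).round(3),((w-T)@ey).round(3),"rgb",c[tuple((ce[i][::-1]).astype(int))])
E
python3 diff.py
```

```text
time_s: 11.65
tool_pos: [0.595, -0.283, 0.202]
tool_rot: [162.5, 0.1, 64.1]
force: [-16.0, 6.8, 0.8]
grip_width: 0.0004
grasp_force: 8.5
tray centre axle frame 0.10249968234999997 0.003574869999999955
bright [72, 62, 83, 71, 3287] px [393. 196.] rel tray 0.007 -0.004 rgb [213 208 194]
bright [75, 80, 3, 5, 7] px [356. 182.] rel tray 0.003 0.103 rgb [235 238 180]
tan [65, 61, 21, 50, 181] px [354. 190.] rel tray -0.019 0.1 rgb [209 217 149]
tan [135, 80, 11, 10, 74] px [420. 185.] rel tray 0.068 -0.058 rgb [251 244 202]
tan [117, 92, 7, 8, 12] px [400. 196.] rel tray 0.014 -0.02 rgb [246 237 224]
diff [77, 66, 9, 24, 32] px [361. 178.] rel tray 0.021 0.096 rgb [128 132 100]
diff [74, 77, 5, 12, 21] px [356. 183.] rel tray -0.0 0.103 rgb [233 235 179]
diff [82, 79, 11, 17, 92] px [367. 187.] rel tray 0.001 0.071 rgb [253 254 253]
diff [98, 88, 4, 3, 7] px [379. 189.] rel tray 0.01 0.038 rgb [206 208 216]
diff [65, 89, 75, 52, 816] px [386. 217.] rel tray -0.056 -0.006 rgb [169 174 172]
diff [76, 96, 5, 7, 16] px [358. 199.] rel tray -0.04 0.081 rgb [242 244 243]
diff [117, 98, 4, 5, 10] px [398. 200.] rel tray 0.004 -0.02 rgb [187 172 156]
diff [113, 109, 5, 5, 15] px [395. 211.] rel tray -0.029 -0.022 rgb [174 178 187]
```

```bash
python3 -m creep '[0,0,-0.4,-0.13,0,0,0, 0,0,-0.8,-0.26,0,0,0, 0,0,-1.2,-0.39,0,0,0, 0,0,-1.6,-0.52,0,0,0, 0,0,-2,-0.65,0,0,0, 0,0,-2.4,-0.78,0,0,0, 0,0,-2.8,-0.91,0,0,0, 0,0,-3.2,-1.04,0,0,0, 0,0,-3.6,-1.17,0,0,0, 0,0,-4,-1.3,0,0,0, 0,-0.1,-4.4,-1.43,0,0,0, 0,-0.1,-4.8,-1.5,0,0,0]'; python3 -m creep '[0,0,-0.3,-0.1,0,0,0, 0,0,-0.6,-0.2,0,0,0, 0,0,-0.9,-0.3,0,0,0, 0,0,-1.2,-0.4,0,0,0, 0,0,-1.2,-0.4,0,0,0, 0,0,-1.2,-0.4,0,0,0]'; python3 - <<'E'
from cell import env
from h import *
o=env.get_obs();p=np.array(o["tool_pos"]);print(p,o["force"],o["qpos"])
E
python3 diff.py
```

```text
time_s: 12.9
tool_pos: [0.4609, -0.2216, 0.2028]
tool_rot: [161.9, 0.0, 64.0]
force: [0.0, -0.4, -0.2]
grip_width: 0.0008
grasp_force: 0.0
time_s: 13.5
tool_pos: [0.4276, -0.2049, 0.2027]
tool_rot: [161.9, 0.0, 64.1]
force: [0.2, 0.4, 0.0]
grip_width: 0.0005
grasp_force: 0.0
[ 0.42755306 -0.20493479  0.2027489 ] [0.22017225 0.39194314 0.04798475] [ 53.78714851 -15.29335769 -27.58322335 123.08276398  -8.81706352
  52.67931786   4.26456994]
tray centre axle frame 0.10249968234999997 0.003574869999999955
bright [65, 61, 89, 80, 4021] px [390. 200.] rel tray -0.006 0.0 rgb [244 249 248]
tan [135, 80, 11, 10, 75] px [420. 185.] rel tray 0.068 -0.058 rgb [245 233 183]
tan [118, 90, 6, 4, 16] px [401. 192.] rel tray 0.028 -0.017 rgb [226 211 188]
diff [100, 88, 23, 39, 240] px [390. 205.] rel tray -0.019 -0.004 rgb [248 252 251]
diff [73, 111, 6, 4, 13] px [356. 213.] rel tray -0.077 0.073 rgb [118 122 120]
diff [121, 133, 13, 6, 15] px [408. 236.] rel tray -0.079 -0.078 rgb [246 250 249]
```

```bash
python3 - <<'E'
from cell import env
from h import *
for n,box in (("top",(150,280,330,450)),("scene",(110,250,270,420))):
    b=dict(np.load(n+"4.npz"));k=env.read_camera(n);np.savez(n+"7.npz",**k);r0,r1,c0,c1=box
    c=k["color"][r0:r1,c0:c1].astype(int);f=b["color"][r0:r1,c0:c1].astype(int)
    m=(abs(c-f).sum(2)>110).astype(np.uint8);N,_,S,ce=cv2.connectedComponentsWithStats(m)
    for i in range(1,N):
        if S[i,4]>=8:
            q=ce[i]+[c0,r0];mm=_==i;print(n,"px",q.round(),S[i,2:].tolist(),"was",f[mm].mean(0).round(),"now",c[mm].mean(0).round(),"z.13",onz(k,[q],.135)[0,:2].round(3),"z.01",onz(k,[q],.012)[0,:2].round(3))
E
```

```text
top px [446. 185.] [6, 10, 25] was [56. 55. 50.] now [113. 106.  94.] z.13 [ 0.579 -0.557] z.01 [ 0.615 -0.6  ]
top px [401. 192.] [5, 4, 12] was [173. 177. 182.] now [238. 229. 210.] z.13 [ 0.56  -0.443] z.01 [ 0.594 -0.475]
top px [436. 205.] [4, 8, 9] was [69. 71. 69.] now [121. 115. 103.] z.13 [ 0.528 -0.529] z.01 [ 0.559 -0.569]
top px [408. 247.] [87, 79, 2527] was [125. 132. 122.] now [210. 215. 211.] z.13 [ 0.423 -0.453] z.01 [ 0.444 -0.486]
top px [333. 214.] [8, 11, 50] was [188. 192. 186.] now [113. 121. 124.] z.13 [ 0.506 -0.275] z.01 [ 0.534 -0.289]
top px [448. 256.] [4, 10, 28] was [171. 178. 111.] now [113. 109.  99.] z.13 [ 0.401 -0.546] z.01 [ 0.418 -0.588]
top px [445. 274.] [14, 17, 83] was [199. 205. 137.] now [145. 140. 127.] z.13 [ 0.359 -0.537] z.01 [ 0.372 -0.577]
top px [388. 278.] [6, 3, 11] was [109. 106.  93.] now [157. 154. 140.] z.13 [ 0.348 -0.4  ] z.01 [ 0.36  -0.427]
scene px [357. 166.] [114, 124, 6213] was [179. 180. 176.] now [ 99. 103.  91.] z.13 [ 0.503 -0.421] z.01 [ 0.582 -0.533]
scene px [378. 116.] [18, 16, 150] was [149. 150. 147.] now [161
[... 400 characters left out ...]
-0.43 ]
scene px [419. 165.] [2, 6, 9] was [179. 186. 179.] now [130. 136. 102.] z.13 [ 0.399 -0.561] z.01 [ 0.461 -0.697]
scene px [309. 181.] [6, 9, 34] was [84. 86. 89.] now [143. 150. 155.] z.13 [ 0.544 -0.281] z.01 [ 0.63 -0.37]
scene px [348. 218.] [15, 13, 96] was [207. 209. 207.] now [108. 116. 120.] z.13 [ 0.39 -0.27] z.01 [ 0.45  -0.357]
scene px [387. 232.] [15, 12, 89] was [179. 189. 189.] now [241. 245. 245.] z.13 [ 0.302 -0.313] z.01 [ 0.347 -0.407]
scene px [312. 249.] [11, 2, 16] was [192. 194. 190.] now [130. 130. 126.] z.13 [ 0.379 -0.142] z.01 [ 0.437 -0.208]
scene px [361. 249.] [7, 2, 10] was [106. 104.  98.] now [154. 150. 141.] z.13 [ 0.308 -0.229] z.01 [ 0.355 -0.309]
```

Something new and pale tan shows at (401,192), just beyond the dish rim over the tray, which fits the plug. I'll lift away and move back to the starting area for a clear view.

```bash
python3 -m creep '[0,0,0.2,-0.6,0.5,0,0, 0,0,0.4,-1.2,1,0,0, 0,0,0.6,-1.8,1.5,0,0, 0,0,0.8,-2.4,2,0,0, 0,0,1,-3.2,3,0,0, 0,0,1,-3.2,3,0,0]' && python3 -m creep '[0,-1,-0.1,0,0,0,0, 0,-2.4,-0.2,0,0,0,0, 0,-3.8,-0.4,0,0,0,0, 0,-5.2,-0.5,0,0,0,0, 0,-6.6,-0.7,0,0,0,0, 0,-8,-0.8,0,0,0,0, 0,-9.4,-1,0,0,0,0, 0,-10.8,-1.1,0,0,0,0, 0,-12.2,-1.3,0,0,0,0, 0,-13.6,-1.4,0,0,0,0, 0,-15,-1.6,0,0,0,0, 0,-16.4,-1.7,0,0,0,0]' && python3 -m creep '[0,0,0,0,0,0,0, 0,0,0,0,0,0,0, 0,0,0,0,0,0,0]'; cat > fin.py <<'E'
from cell import env
from h import *
t=dict(np.load("top0.npz"));s=dict(np.load("scene0.npz"));K={n:env.read_camera(n) for n in("top","scene")}
for n,(b,R) in {"top":(t,(140,300,160,450)),"scene":(s,(130,345,190,430))}.items():
    k=K[n];np.savez(n+"9.npz",**k);r0,r1,c0,c1=R;c=k["color"][r0:r1,c0:c1].astype(int);f=b["color"][r0:r1,c0:c1].astype(int)
    m=(abs(c-f).sum(2)>90).astype(np.uint8);N,L,S,ce=cv2.connectedComponentsWithStats(m)
    for i in range(1,N):
        if S[i,4]>=8:
            q=ce[i]+[c0,r0];mm=L==i;print(n,"px",q.round(),S[i,2:].tolist(),"was",f[mm].mean(0).round(),"now",c[mm].mean(0).round(),"z.135",onz(k,[q],.135)[0,:2].round(3),"z.012",onz(k,[q],.012)[0,:2].round(3))
print({k:np.round(v,3).tolist() for k,v in env.get_obs().items() if k in("time_s","tool_pos","force")})
E
python3 fin.py
```

```text
time_s: 14.25
tool_pos: [0.4293, -0.206, 0.3054]
tool_rot: [179.8, -0.1, 64.1]
force: [1.1, -0.1, 0.9]
grip_width: 0.0005
grasp_force: 0.0
time_s: 15.45
tool_pos: [0.164, -0.6258, 0.3021]
tool_rot: [180.0, 0.0, 64.1]
force: [-0.0, -0.9, 0.4]
grip_width: 0.0003
grasp_force: 0.0
time_s: 15.75
tool_pos: [0.1668, -0.6236, 0.3026]
tool_rot: [180.0, -0.1, 64.2]
force: [1.1, 0.5, 0.3]
grip_width: 0.0007
grasp_force: 0.0
top px [389. 206.] [30, 40, 272] was [164. 169. 165.] now [234. 238. 236.] z.135 [ 0.524 -0.413] z.012 [ 0.555 -0.441]
top px [385. 239.] [83, 59, 968] was [187. 192. 189.] now [162. 169. 165.] z.135 [ 0.443 -0.399] z.012 [ 0.465 -0.426]
top px [372. 229.] [5, 4, 11] was [164. 170. 164.] now [199. 208. 206.] z.135 [ 0.467 -0.368] z.012 [ 0.491 -0.392]
scene px [348. 137.] [6, 6, 27] was [219. 223. 219.] now [152. 148. 137.] z.135 [ 0.605 -0.494] z.012 [ 0.702 -0.618]
scene px [396. 152.] [6, 6, 29] was [127. 124. 115.] now [215. 220. 216.] z.135 [ 0.475 -0.556] z.012 [ 0.549 -0.691]
scene px [344. 171.] [33, 38, 501] was [212. 216. 215.] now [208. 212. 211.] z.135 [ 0.512 -0.379] z.012 [ 0.592 -0.485]
scene px [375. 182.] [42, 44, 701] was [191. 197. 195.] now [185. 190. 189.] z.135 [ 0.432 -0.414] z.012 [ 0.499 -0.525]
{'time_s': 15.85, 'tool_pos': [0.167, -0.624, 0.303], 'force': [-0.226, 0.43, 0.176]}
```

No change shows at the tin, lid or bottle. Now I list the dark and tan blobs on the dish floor and around the tray in both views.

```bash
python3 - <<'E'
from h import *
ex=np.array([.910,-.4147]);ey=np.array([.4147,.910]);C=np.array([.464,-.399])
for fn in("top4","top9","scene4","scene9"):
    k=dict(np.load(fn+".npz"));c=k["color"].astype(int);v,u=np.mgrid[120:290,260:460]
    sub=c[120:290,260:460];W=onz(k,np.c_[u.ravel(),v.ravel()],.135)[:,:2]-C;X=(W@ex).reshape(u.shape);Y=(W@ey).reshape(u.shape)
    ins=np.hypot(X,Y)<.085
    for n,m in (("dark",(sub.max(2)<75)&ins),("tan",(sub[...,0]-sub[...,2]>14)&(np.hypot(X,Y)<.14)&(X>-.09)&(abs(Y)<.08))):
        N,L,S,ce=cv2.connectedComponentsWithStats(m.astype(np.uint8))
        for i in range(1,N):
            if S[i,4]>=6:print(fn,n,"px",(ce[i]+[260,120]).round(),S[i,2:].tolist(),"dish x,y mm",(1000*X[L==i].mean()).round(),(1000*Y[L==i].mean()).round(),sub[L==i].mean(0).round())
# brightness profile of the tan-ish spot beyond the rim
k0=np.load("top0.npz")["color"];k9=np.load("top9.npz")["color"]
for r in range(188,198):print(r,[tuple(int(a) for a in k9[r,x]) for x in range(396,406)])
E
```

```text
top4 tan px [417. 188.] [6, 4, 13] dish x,y mm 133.0 -34.0 [225. 215. 179.]
top4 tan px [392. 222.] [9, 11, 64] dish x,y mm 27.0 -9.0 [202. 191. 174.]
top4 tan px [400. 272.] [15, 10, 75] dish x,y mm -81.0 -70.0 [138. 133. 117.]
top9 tan px [417. 188.] [6, 4, 13] dish x,y mm 133.0 -34.0 [219. 207. 173.]
top9 tan px [401. 192.] [7, 6, 28] dish x,y mm 107.0 -0.0 [215. 205. 187.]
top9 tan px [399. 273.] [12, 9, 57] dish x,y mm -82.0 -69.0 [142. 138. 125.]
scene4 dark px [365. 196.] [5, 2, 6] dish x,y mm -62.0 18.0 [66. 70. 69.]
scene4 tan px [353. 146.] [27, 6, 115] dish x,y mm 126.0 -26.0 [157. 151. 140.]
scene4 tan px [334. 150.] [7, 4, 18] dish x,y mm 123.0 33.0 [143. 138. 128.]
scene4 tan px [359. 167.] [5, 3, 10] dish x,y mm 41.0 -8.0 [207. 198. 185.]
scene9 tan px [355. 146.] [21, 6, 78] dish x,y mm 125.0 -31.0 [154. 148. 137.]
scene9 tan px [334. 150.] [7, 4, 10] dish x,y mm 123.0 33.0 [138. 132. 123.]
188 [(167, 168, 180), (167, 171, 180), (169, 173, 181), (164, 166, 176), (170, 171, 179), (197, 199, 194), (217, 220, 216), (223, 227, 224), (228, 230, 228), (207, 208, 209)]
189 [
[... 869 characters left out ...]

194 [(226, 231, 229), (224, 228, 223), (229, 229, 221), (236, 230, 217), (230, 222, 206), (220, 210, 194), (190, 183, 172), (173, 170, 170), (167, 169, 176), (172, 177, 185)]
195 [(231, 238, 236), (231, 237, 235), (232, 236, 233), (227, 229, 221), (224, 228, 220), (217, 218, 212), (192, 195, 192), (178, 182, 189), (173, 177, 185), (171, 175, 186)]
196 [(232, 238, 238), (232, 238, 238), (231, 238, 236), (229, 234, 232), (228, 235, 233), (225, 231, 229), (214, 225, 223), (201, 210, 213), (188, 194, 201), (182, 187, 195)]
197 [(233, 240, 239), (234, 240, 239), (234, 240, 238), (232, 239, 237), (231, 238, 236), (230, 237, 236), (228, 234, 234), (223, 231, 229), (217, 227, 227), (202, 209, 212)]
```

```bash
python3 - <<'E'
from h import *
ex=np.array([.910,-.4147]);ey=np.array([.4147,.910]);C=np.array([.464,-.399])
for fn in("top4","top9","scene4","scene9"):
    k=dict(np.load(fn+".npz"));c=k["color"].astype(int)
    v,u=np.mgrid[120:290,260:460];o,d=ray(k,np.c_[u.ravel(),v.ravel()]);P=o+d*k["depth"][120:290,260:460].reshape(-1,1)
    W=P[:,:2]-C;X,Y,Z=W@ex,W@ey,P[:,2];s=c[120:290,260:460].reshape(-1,3);r=np.hypot(X,Y)
    fl=(r<.065)&(abs(Z-.128)<.04)&(s.min(1)>150)&(abs(X)>.012)
    if fl.sum()>50:
        q=np.linalg.lstsq(np.c_[X[fl],Y[fl],np.ones(fl.sum())],Z[fl],rcond=None)[0];print(fn,"floor tilt deg",np.degrees(q[:2]).round(1),"z",q[2].round(3))
    dk=(r<.08)&(Z>.12)&(Z<.16)&(s.max(1)<115);print(fn,"dark n",dk.sum(),(np.c_[X,Y,Z][dk].mean(0)*1000).round() if dk.any() else "", (np.ptp(np.c_[X,Y][dk],0)*1000).round() if dk.any() else "")
    if fn=="top9":
        for x,y in((401,192),(400,191),(402,190),(403,188),(398,200),(405,193)):
            j=(y-120)*200+x-260;print((x,y),P[j].round(3),"dish x,y",X[j].round(3),Y[j].round(3))
E
```

```text
top4 floor tilt deg [ 1.7 -1.5] z 0.129
top4 dark n 188 [-37.  10. 142.] [63. 83.]
top9 floor tilt deg [ 0.3 -0.2] z 0.128
top9 dark n 175 [-31.   7. 141.] [60. 85.]
(401, 192) [ 0.592 -0.473  0.023] dish x,y 0.147 -0.014
(400, 191) [ 0.594 -0.47   0.024] dish x,y 0.148 -0.01
(402, 190) [ 0.597 -0.475  0.025] dish x,y 0.153 -0.014
(403, 188) [ 0.607 -0.483  0.008] dish x,y 0.165 -0.017
(398, 200) [ 0.539 -0.435  0.138] dish x,y 0.083 -0.001
(405, 193) [ 0.596 -0.49  -0.001] dish x,y 0.157 -0.028
scene4 floor tilt deg [ 2.4 -0.4] z 0.131
scene4 dark n 56 [-44.  18. 139.] [57. 22.]
scene9 floor tilt deg [-0.1 -0.1] z 0.13
scene9 dark n 65 [-35.  14. 139.] [59. 18.]
```

The depth readings settle it:
- **Plug:** it lies in the tray, with its top at z about 0.024 (21 mm plug on a 3 mm floor), about 25 mm from the tray centre.
- **Dish:** level to within 0.3°, with the floor at z 0.128.
- **Offcut:** still in the rear half.
- **Robot:** clear of everything.

I'm handing the job in.

```bash
python3 -c "
from cell import env;print(env.sign_off())"
```

```text
the job is handed in; nothing more can be done
None
```

The job is handed in: the dish was turned by its peg, staying level, until the plug's half faced the tray, the lever was pushed to its stop, and the plug is in the tray; the dish is level again with the offcut in it, and the tin, lid and bottle have not moved.

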